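Press the tea strainer into its case cutout

ROBOT

A 6-joint arm with a two-finger parallel gripper is mounted at the origin on the work surface. World frame = base frame: x ahead of the robot, y to its left, z up, the work surface at z = 0. Lengths are in mm, angles in degrees, forces in N, time in s.
With the tool pointing down it reaches from about 350 to 850 mm from the base axis. Payload 8.1 kg.
Tool frame: the origin (TCP) lies between the finger pads; the fingertips stand 22 mm ahead of it and the grasp point (between the pads) lies 3 mm ahead of it (r.nose_length is the z of the fingertips in the tool frame, in mm); z points along the fingers, x is the direction in which the jaws open and shut, and the axes are right-handed (so a half turn about z gives the same grasp; the last joint's range is limited). The gripper opens to 85 mm and grips with 20 to 120 N. Pads are 22 mm wide; open, the fingers measure 114 mm over their backs; the gripper's body (76 mm by 85 mm) begins 54 mm behind the grasp point. The pads swing forward as they close: fully open they stand 13 mm farther back than shut.
Start: joints at [68.503, 7.471, 85.268, -0, 87.261, -4.893], TCP at [171.434, 574.992, 253.292] pointing down, gripper open.
Joint ranges: [-169.43, 169.43], [-51.17, 129.36], [1.28, 143.12], [-76.62, 256.62], [0, 156.53], [-152.29, 152.29]. Speed limits (degrees/s): [136.94, 136.94, 159.86, 180, 180, 180].

INTERFACE

Orientations are given as [roll, pitch, yaw] about the fixed x, y, z axes, in that order (R = Rz(yaw) Ry(pitch) Rx(roll)).
In Python, from bench import r gives the robot as it stands.
- The arm moves only by the shell command python3 -m jog 'ROWS' [FORCE]. ROWS is JSON, a list of rows, each a list of 5 numbers: the shift along the tool's x, y, z in m, then the turn about the tool's z in degrees, then the opening in per cent of the stroke, from 0 (shut) to 100 (fully open). A call has 1 to 8 rows; each row is the pose to reach, as a shift and turn from the pose measured when the call began, along the tool's axes at that moment; what a row does not reach only later rows make up. A row lasts 1/10 s, in which the tool goes at most 50 mm and 8.59 degrees, less where a joint would pass 70% of its speed; a pose out of reach is approached as far as the arm can. A call with a gripper value outside its range is refused whole. The fingers move at their own pace and stop on an object; FORCE is the grip in N (left out, the last holds). Time passes only in rows, so rows that repeat a pose let the fingers close. It gives the time, the measured TCP pose, the force and the opening at its end, in the units of the state.
- r.sense(): the state, without advancing time (a new reading comes with each control period).
- r.snapshot(name): name is "scene" or "top"; returns a dict with "image" (384x512x3 uint8, red, green, blue), "K" (3x3 intrinsics, pixels), "distortion" ([k1, k2, p1, p2, k3] as OpenCV has them; the pictures are not rectified), "T" (4x4, takes a point from camera to world coordinates). Camera axes: x right, y down, z forward; pixel columns grow to the right and rows downward; lengths in mm; the calibration is good to about 2 mm. A picture is of the moment at which its call begins. There is no depth.
- r.hand_in(): hands the job in, once; it reports no verdict.
Trained networks look in a picture, given as the dict that the camera call returned (one of the last four; its "shot" number tells which), for a name from the list of things; names that differ only in an ending like _2 or _b are one class to them, and where a whole thing is asked for, a point or a joint stands for the part that bears it (a point fixed in the world has none). Each returns a list of dicts, best first, with "conf" (0 to 1); they miss things now and then, are a little off and sometimes report something else, mostly with a low value. They report only what shows in the picture. A call takes as long as a camera call. They do not tell look-alikes from the thing itself.
- r.search_frame(picture, label): "bbox" ([left, top, right, bottom] in pixels, round what is visible of it).
- r.pinpoint(picture, label): "uv" ([column, row] in pixels: a listed point, or the origin of a listed thing).
The state is a dict: "time": time; "joint_pos": joint angles; "qd": joint speeds; "joint_efforts": joint torques, N m; "tool_pos": TCP position; "tcp_rot": TCP orientation; "ft_force": force on the tool from outside, world axes, zero at the start; "wrist_torque": the same for the moment, N m; "finger_gap": finger opening in mm.
Only numpy, scipy, OpenCV 4.12 (cv2) and the standard library are available. Lean on these libraries where they do the work, as an engineer would, in place of code of your own. Each camera call takes 0.05 s, during which the arm holds its last target. There are 200 camera calls.

TASK

Pick the wooden-handled tea strainer up off the red tray and press it into its matching cutout in the sloping grey case insert, round head uphill, until it is fully home on the red floor of the cutout and held by the orange spring tabs. Then let go and leave it there, without disturbing the other things on the counter.

Things in the scene. Friction and masses are not known exactly. Their poses are not given: they have to be found in the camera images.
- strainer_grip (a point): Centre of the tea strainer's handle where it is gripped, half-way up (14 mm above its flat underside). It starts lying flat, right way up. x runs along the handle to the round head, y across it, z up. The handle is a light wood bar 18 mm wide (y), 28 mm high, from 75 mm behind this point to 40 mm ahead of it. The strainer weighs about 80 to 150 g.
- strainer_head (a point): Centre of the strainer's steel cup-shaped head, half-way up; 66 mm ahead (+x) of strainer_grip. Head 54 mm in diameter, 16 mm high, underside level with the handle's. Same axes.
- cutout (a point): Where strainer_grip lies, with the same axes, when the strainer is fully home: x uphill to the round pocket, y across, z square out of the sloping face, in whose plane this point lies. The fixed insert slopes 25 degrees, low edge and face towards the robot. Cutout 14 mm deep: the seated handle stands 14 mm proud, the head 2 mm. Walls leave 3 mm each side of the handle, about 3.5 mm round the head.
- tail_tabs (a point): Face-level point between the rear pair of orange spring tabs, 48 mm behind cutout; a second pair is 29 mm ahead of cutout. They narrow the 24 mm slot by ramps to 15.6 mm near its floor, yield sideways and grip the handle. The strainer's own weight does not push it in: pressing takes about 6 to 15 N along the face's normal.
- finger_channel (a point): Point on the red floor of the cutout straight below cutout (14 mm). A finger channel, as deep as the cutout and 42 mm long in x, crosses the slot here, from 62 mm on the -y side (open at the edge) to 60 mm on +y, so fingers may stay on the handle, and open, while it goes in. A brass scoop, fixed 89 mm to +y, stands about 12 mm above the face.
- tray: Red tray, 290 mm (x) by 350 mm (y), fixed to the counter; origin under its centre on the counter. Its floor is 5 mm thick and its rim 14 mm high. The strainer starts on its +y half, the spare lid on its -y half.
- spare_lid: Spare aluminium lid, 68 mm across, 31 mm high with its knob; origin at the centre of its underside. Leave alone.
- glass0: Clear tulip glass, 62 mm across, 88 mm high, origin at the centre of its foot. Leave alone.
- glass1: Amber tulip glass like glass0. Leave alone.
- glass2: Clear tulip glass like glass0. Leave alone.
- spoon_rest: Blue ceramic spoon rest dish, 90 mm across, 14 mm high, origin at the centre of its underside. Leave alone.
- sugar_jar: White sugar jar, 70 mm across, 110 mm high, origin at the centre of its underside. Leave alone.
Mind the look-alikes: they are no part of the job. Of the things that look like the part that bears strainer_grip, the middle-sized one is meant.

How it is judged (in metres and radians):
At the end, for the whole second after the job is handed in: The strainer rests in its cutout, head uphill: grip centre within 6 mm along and 4 mm across the slot of its seated place, within 3 mm of full depth, within 4 degrees of the slot's direction and of the slope of the face, and at rest (x of strainer_grip in the frame of cutout between -0.006 and 0.006 m and y of strainer_grip in the frame of cutout between -0.004 and 0.004 m and z of strainer_grip in the frame of cutout between -0.004 and 0.003 m and angle between the x axis of strainer_grip and the x axis of cutout, either way round below 0.07 rad and angle between the z axis of strainer_grip and the z axis of cutout, either way round below 0.07 rad and linear speed of strainer below 0.02 m/s); the robot touches nothing.
It fails at once if one of the bystanders (lid, glasses, spoon rest, jar) was moved more than 30 mm (distance of any of spare_lid, glass0, glass1, glass2, spoon_rest, sugar_jar from where it was at the start of the episode above 0.03 m).
It also fails if it takes over 35 s, if anything falls off the work surface, if the arm or the gripper's body presses on something with over 40 N, if the wrist force passes 120 N, or if a joint passes its speed limit or range.

## Working session

There is one attempt and no reset: what is moved stays moved. The work goes in short steps, Python scripts to look and compute and a shell command to move; the robot and the scene stay as the last step left them, time stands still between calls to the robot, and variables do not carry over. Pictures are saved under pics/ and viewed, about 8 in all and at most 12, crops included, and the job is handed in when it is done.

```bash
ls; mkdir -p pics; cat > h.py <<'E'
import numpy as np, cv2
from bench import r
def ray(s,uv):
    p=cv2.undistortPoints(np.array([[uv]],float),np.array(s["K"],float),np.array(s["distortion"],float))[0,0]
    T=np.array(s["T"]);d=T[:3,:3]@[p[0],p[1],1];return T[:3,3],d/np.linalg.norm(d)
def onz(s,uv,z):
    o,d=ray(s,uv);return o+d*(z-o[2])/d[2]
def tri(rays):
    A=0;b=0
    for o,d in rays:
        P=np.eye(3)-np.outer(d,d);A=A+P;b=b+P@o
    x=np.linalg.solve(A,b);return x,[np.linalg.norm((np.eye(3)-np.outer(d,d))@(x-o)) for o,d in rays]
def proj(s,X):
    T=np.linalg.inv(np.array(s["T"]));rv=cv2.Rodrigues(T[:3,:3])[0]
    return cv2.projectPoints(np.array(X,float).reshape(-1,3),rv,T[:3,3],np.array(s["K"],float),np.array(s["distortion"],float))[0].reshape(-1,2)
E
python3 - <<'E'
from h import *
import pickle
np.set_printoptions(precision=1,suppress=True)
S={n:r.snapshot(n) for n in("scene","top")}
pickle.dump(S,open("s0.pkl","wb"))
for n,s in S.items():
    cv2.imwrite(f"pics/{n}0.png",cv2.resize(s["image"][:,:,::-1],(800,600)))
    print(n,np.array(s["T"])[:3,3],np.array(s["T"])[:3,2])
    for l in["strainer_grip","strainer_head","cutout","tail_tabs","finger_channel","tray","spare_lid"]:
        print(l,[(np.round(q["uv"],1).tolist(),round(q["conf"],2)) for q in r.pinpoint(s,l)[:4]])
print(r.sense())
E
```

```text
pics
scene [ 970.4 -446.3  969.2] [-0.4  0.4 -0.8]
strainer_grip [([241.1, 122.5], 0.92), ([207.1, 267.6], 0.76), ([122.3, 235.1], 0.68), ([333.5, 140.6], 0.22)]
strainer_head [([222.3, 288.7], 0.59), ([211.8, 125.4], 0.57), ([105.0, 244.4], 0.54)]
cutout [([210.4, 265.0], 0.75), ([311.6, 213.9], 0.62)]
tail_tabs [([295.1, 206.6], 0.7)]
finger_channel [([311.3, 219.8], 0.91)]
tray [([197.1, 284.1], 0.94)]
spare_lid [([135.1, 290.2], 0.73)]
top [ 381.    44.8 1494.8] [ 0.1 -0.  -1. ]
strainer_grip [([185.6, 286.1], 0.89), ([368.1, 267.6], 0.64), ([339.9, 186.3], 0.61)]
strainer_head [([380.7, 271.0], 0.75), ([208.1, 307.3], 0.68), ([347.0, 164.8], 0.59)]
cutout [([241.5, 140.8], 0.59)]
tail_tabs [([243.0, 158.5], 0.97), ([338.3, 183.5], 0.71)]
finger_channel [([241.2, 141.6], 0.55)]
tray [([352.8, 182.6], 0.58)]
spare_lid [([392.4, 212.9], 0.81), ([140.3, 185.0], 0.57)]
{'time': 0.8, 'joint_pos': array([68.5,  7.5, 85.3,  0. , 87.3, -4.9]), 'qd': array([ 0. ,  0. , -0. ,  0. ,  0.1,  0. ]), 'joint_efforts': array([ -0. , -56.9, -50.1,  -0. ,   0. ,   0. ]), 'tool_pos': array([171.4, 575. , 253.3]), 'tcp_rot': array([-180. ,    0. ,   73.4]), 'ft_force': array([-0.8,  0.5, -0.7]), 'wrist_torque': array([-0. , -0. , -0.1]), 'finger_gap': 85.25297888645169}
```

View pics/scene0.png

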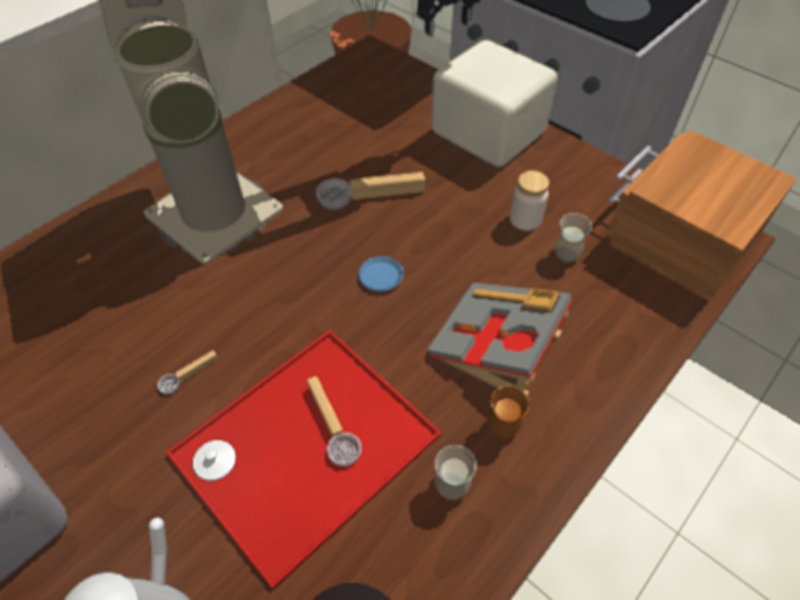

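View pics/top0.png

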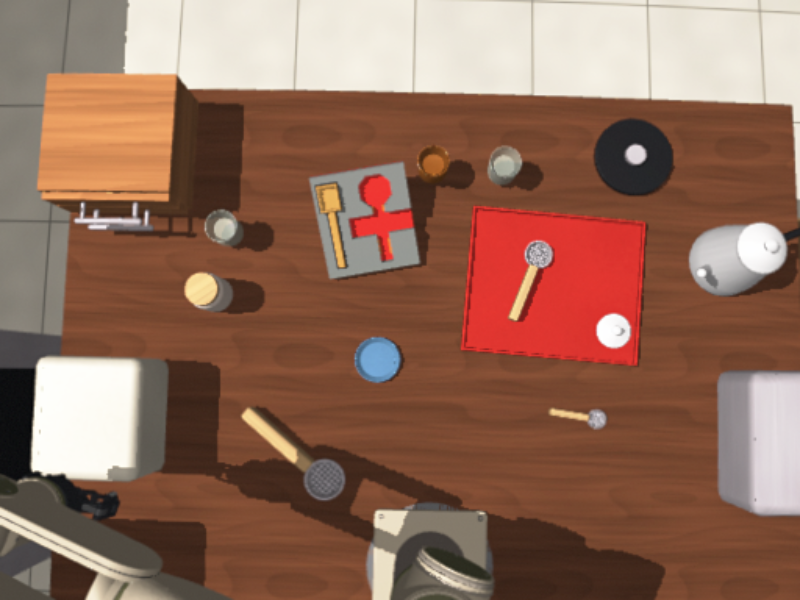

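```bash
python3 - <<'E'
from h import *
import pickle
np.set_printoptions(precision=1,suppress=True)
S=pickle.load(open("s0.pkl","rb"));s,t=S["scene"],S["top"]
print(s["K"][0],t["K"][0])
for l,a,b in[("grip",(207.1,267.6),(339.9,186.3)),("head",(222.3,288.7),(347,164.8)),("cutout",(311.6,213.9),(241.5,140.8)),("tail",(295.1,206.6),(243,158.5)),("chan",(311.3,219.8),(241.2,141.6))]:
    print(l,*tri([ray(s,a),ray(t,b)]))
c=lambda im,x,y,w,h,k:cv2.resize(im[y:y+h,x:x+w,::-1],(w*k,h*k),interpolation=cv2.INTER_CUBIC)
A=[c(s["image"],265,175,110,72,7),c(t["image"],190,100,85,85,5),c(t["image"],310,145,60,65,5)]
B=np.zeros((425,726,3),np.uint8);B[:,:425]=A[1];B[:325,426:726]=A[2]
cv2.imwrite("pics/a.png",A[0]);cv2.imwrite("pics/b.png",B)
E
```

```text
[397.8   0.  260.2] [482.6   0.  265.6]
grip [ 542.  -190.1    7.5] [np.float64(5.368706072588607), np.float64(5.368706072588609)]
head [ 612.4 -208.8    9.3] [np.float64(9.392462233162874), np.float64(9.392462233162604)]
cutout [664.5 110.9  52.7] [np.float64(2.636809973415695), np.float64(2.6368099734155845)]
tail [611.5 105.1  43.9] [np.float64(2.926625309709043), np.float64(2.9266253097090726)]
chan [667.  112.5  23.7] [np.float64(3.52758828930228), np.float64(3.527588289302368)]
```

View pics/a.png

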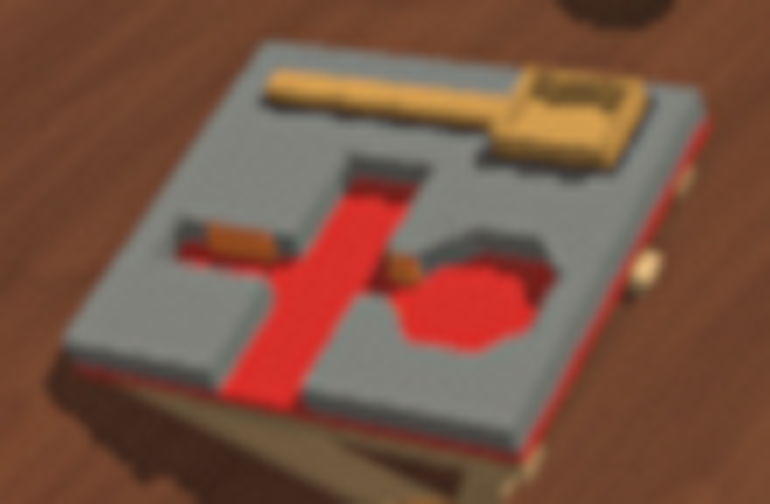

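View pics/b.png

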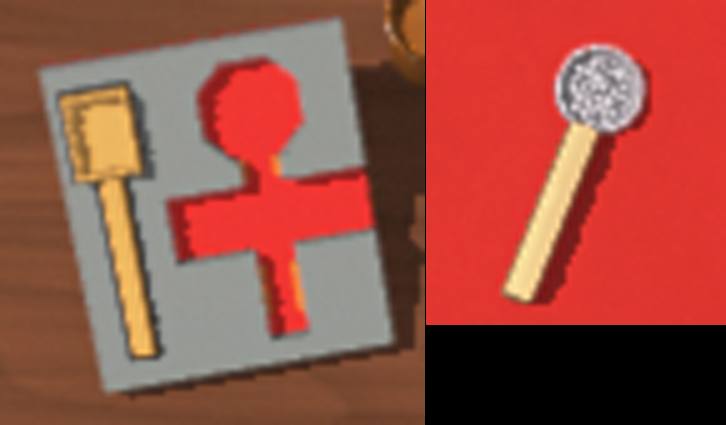

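```bash
cat > fit.py <<'E'
from h import *
from scipy.optimize import minimize
from scipy.spatial.transform import Rotation as Ro
SS=6
def soft(im):
    f=cv2.GaussianBlur(im.astype(float),(0,0),.6);return np.clip((f[...,0]-f[...,1])/(f[...,0]+f[...,1]+10)/.62,0,1)
def ras(polys,roi):
    x,y,w,h=roi;m=np.zeros((h*SS,w*SS),np.uint8)
    for p in polys: cv2.fillPoly(m,[np.round(((p-[x,y]+.5)*SS-.5)*16).astype(np.int32)],255,shift=4)
    return cv2.GaussianBlur(cv2.resize(m,(w,h),interpolation=cv2.INTER_AREA)/255.,(0,0),.8)
def rect(a,b,c,d,z): return np.array([[a,c,z],[b,c,z],[b,d,z],[a,d,z]],float)
def pose(p,slope):  # x uphill
    return Ro.from_euler("zy",[p[3],-slope],degrees=True).as_matrix()
ang=np.radians(np.arange(8)*45+22.5);oc=30.5/np.cos(np.pi/8)
def opening(z): return [rect(-78,60,-12,12,z),rect(-21,21,-62,60,z),np.c_[66+oc*np.cos(ang),oc*np.sin(ang),0*ang+z]]
def cut_r(s,p,roi,sl):
    R=pose(p,sl);f=lambda P:proj(s,P@R.T+p[:3])
    a=ras([f(P) for P in opening(0)],roi);b=ras([f(P) for P in opening(-14)],roi)
    w=1-ras([f(rect(-62,-34,-13,13,z)) for z in(0,-14)]+[f(rect(18,40,-13,13,z)) for z in(0,-14)],roi)
    return np.minimum(a,b),w
c16=np.linspace(0,2*np.pi,33)
def str_r(s,p,roi,sl):
    R=pose(p,sl);f=lambda P:cv2.convexHull(proj(s,P@R.T+p[:3]).astype(np.float32))[:,0]
    box=np.vstack([rect(-75,40,-9,9,z) for z in(-14,14)])
    cy=np.vstack([np.c_[66+27*np.cos(c16),27*np.sin(c16),0*c16+z] for z in(-14,2)])
    return ras([f(box),f(cy)],roi),1
def fit(S,rois,render,p0,sl=0,inv=False,fixed=()):
    obs={}
    for n in rois:
        x,y,w,h=rois[n];o=soft(S[n]["image"])[y:y+h,x:x+w];obs[n]=1-o if inv else o
    free=[i for i in range(4) if i not in fixed]
    def cost(q):
        p=np.array(p0,float);p[free]=q;c=0
        for n in rois:
            m,w=render(S[n],p,rois[n],sl);c+=np.sum(w*(m-obs[n])**2)
        return c
    q=np.array(p0,float)[free]
    for k in range(2):
        sim=np.vstack([q]+[q+e*(6 if k==0 else 2) for e in np.eye(len(q))])
        res=minimize(cost,q,method="Nelder-Mead",options=dict(initial_simplex=sim,xatol=.05,fatol=.01,maxiter=250));q=res.x
    p=np.array(p0,float);p[free]=q;return p,res.fun
E
cat > run1.py <<'E'
from fit import *
import pickle
np.set_printoptions(precision=1,suppress=True)
S=pickle.load(open("s0.pkl","rb"))
rs={"scene":(190,230,50,75),"top":(318,148,44,62)}
rc={"scene":(285,192,65,46),"top":(216,105,52,70)}
def go(nm,rois,rd,p0,**k):
    for rr,fx in((rois,()),({"top":rois["top"]},(2,)),({"scene":rois["scene"]},(2,))):
        p,c=fit(S,rr,rd,p0,fixed=fx,**k);print(nm,list(rr),p,round(c,2))
        if not fx:p0=p
    return p0
a=go("strainer",rs,str_r,[545,-191,19,-15],inv=True)
b=go("cutout",rc,cut_r,[664,111,52,6],sl=25)
np.save("pq.npy",[a,b])
tiles=[]
for n in("scene","top"):
    for p,rd,ro,sl in((a,str_r,rs,0),(b,cut_r,rc,25)):
        x,y,w,h=ro[n];im=cv2.resize(S[n]["image"][y:y+h,x:x+w,::-1],None,fx=6,fy=6,interpolation=cv2.INTER_CUBIC)
        m=cv2.resize(rd(S[n],p,ro[n],sl)[0],None,fx=6,fy=6)
        cs,_=cv2.findContours((m>.5).astype(np.uint8),cv2.RETR_EXTERNAL,cv2.CHAIN_APPROX_NONE);cv2.drawContours(im,cs,-1,(255,255,0),1)
        t=np.zeros((450,400,3),np.uint8);im=im[:450,:400];t[:im.shape[0],:im.shape[1]]=im;tiles.append(t)
cv2.imwrite("pics/fit.png",cv2.resize(np.vstack([np.hstack(tiles[:2]),np.hstack(tiles[2:])]),None,fx=.66,fy=.66))
E
python3 run1.py
```

```text
strainer ['scene', 'top'] [ 551.9 -181.4   24.6  -21.6] 40.38
strainer ['top'] [ 551.1 -181.6   24.6  -21.6] 7.41
strainer ['scene'] [ 552.9 -181.    24.6  -21.8] 29.33
cutout ['scene', 'top'] [659.1 106.7  57.9  11. ] 188.19
cutout ['top'] [658.7 106.4  57.9  10.7] 65.12
cutout ['scene'] [659.9 108.1  57.9  11.3] 117.22
```

View pics/fit.png

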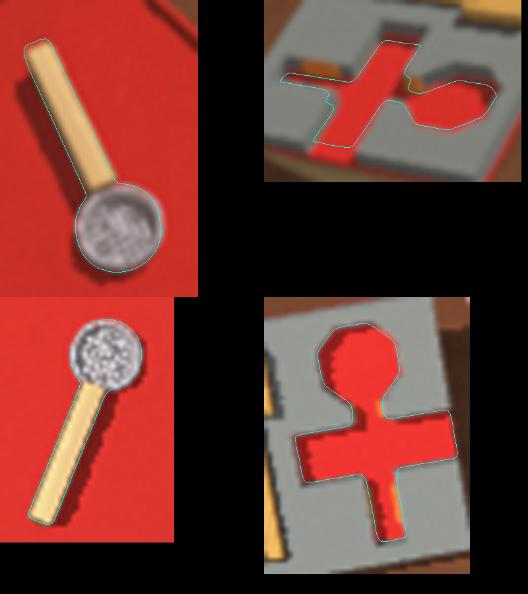

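```bash
sed -i 's/^def opening(z).*/def opening(z): return [rect(-78,60,-12,12,z),rect(-21,21,-62 if z<-1 else -95,60,z),np.c_[66+oc*np.cos(ang),oc*np.sin(ang),0*ang+z]]/' fit.py
python3 run1.py
```

```text
strainer ['scene', 'top'] [ 551.9 -181.4   24.6  -21.6] 40.38
strainer ['top'] [ 551.1 -181.6   24.6  -21.6] 7.41
strainer ['scene'] [ 552.9 -181.    24.6  -21.8] 29.33
cutout ['scene', 'top'] [659.1 106.9  57.3  11.5] 158.62
cutout ['top'] [658.5 106.3  57.3  11. ] 64.64
cutout ['scene'] [659.5 108.4  57.3  12.2] 86.0
```

View pics/fit.png

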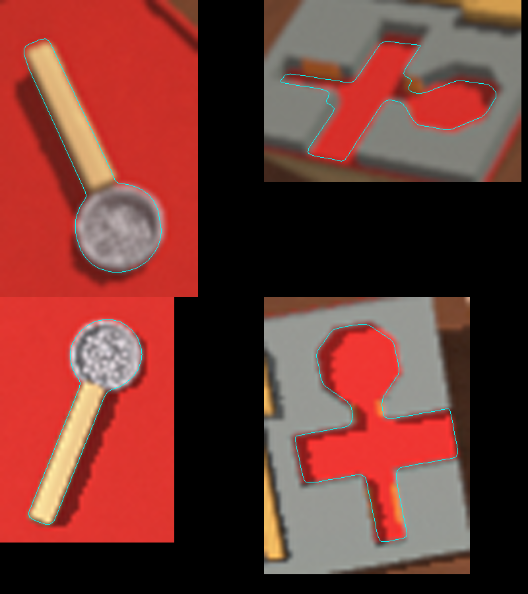

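```bash
cat > go.py <<'E'
import sys,numpy as np
from bench import r
def shift(x,y,z,yaw):
    s=r.sense();p=s["tool_pos"];rr=s["tcp_rot"];a=np.radians(rr[2])
    d=np.array([x,y,z])-p
    print("t",round(s["time"],2),"pos",np.round(p,1),"rot",np.round(rr,1),"F",np.round(s["ft_force"],1),"gap",round(s["finger_gap"],1))
    print("shift m",np.round([(d[0]*np.cos(a)+d[1]*np.sin(a))/1e3,(d[0]*np.sin(a)-d[1]*np.cos(a))/1e3,-d[2]/1e3],4),"turn",round((rr[2]-yaw+180)%360-180,1))
if __name__=="__main__": shift(*map(float,sys.argv[1:5]))
E
python3 go.py 556.6 -183.8 130 68.4
python3 - <<'E'
from h import *;import pickle
S=pickle.load(open("s0.pkl","rb"))
for uv in((433,152),(504,155),(225,222)):print(onz(S["top"],np.array(uv)/1.5625,88).round())
E
```

```text
t 0.8 pos [171.4 575.  253.3] rot [-180.     0.    73.4] F [-0.8  0.5 -0.7] gap 85.3
shift m [-0.6171  0.5859  0.1233] turn 5.0
[794.   8.  88.]
[ 792. -128.   88.]
[650. 401.  88.]
```

```bash
J="python3 -m jog"
$J '[[-0.617,0.586,0.06,5,100],[-0.617,0.586,0.06,5,100],[-0.617,0.586,0.06,5,100],[-0.617,0.586,0.06,5,100],[-0.617,0.586,0.06,5,100],[-0.617,0.586,0.06,5,100],[-0.617,0.586,0.06,5,100],[-0.617,0.586,0.06,5,100]]' 30
python3 go.py 556.6 -183.8 130 68.4
```

```text
time: 1.6
tool_pos: [352.6, 217.5, 225.4]
tcp_rot: [179.9, -0.1, 68.4]
ft_force: [1.1, -0.5, -0.1]
finger_gap: 85.4
t 1.6 pos [352.6 217.5 225.4] rot [ 1.799e+02 -1.000e-01  6.840e+01] F [ 1.1 -0.5 -0.1] gap 85.4
shift m [-0.2982  0.3373  0.0954] turn 0.0
```

```bash
J="python3 -m jog"
$J '[[-0.298,0.337,0.095,0,70],[-0.298,0.337,0.095,0,70],[-0.298,0.337,0.095,0,70],[-0.298,0.337,0.095,0,70],[-0.298,0.337,0.095,0,70],[-0.298,0.337,0.095,0,70],[-0.298,0.337,0.095,0,70],[-0.298,0.337,0.095,0,70]]'
$J '[[0,0,0,0,70],[0,0,0,0,70],[0,0,0,0,70]]'
python3 go.py 556.6 -183.8 31 68.4
```

```text
time: 2.4
tool_pos: [530.0, -132.0, 142.8]
tcp_rot: [179.9, -0.1, 68.4]
ft_force: [0.8, 1.2, -0.2]
finger_gap: 59.9
time: 2.7
tool_pos: [529.8, -131.3, 143.1]
tcp_rot: [179.9, -0.1, 68.4]
ft_force: [-0.4, 0.4, 0.2]
finger_gap: 60.0
t 2.7 pos [ 529.8 -131.3  143.1] rot [ 1.799e+02 -1.000e-01  6.840e+01] F [-0.4  0.4  0.2] gap 60.0
shift m [-0.0389  0.0442  0.1121] turn 0.0
```

```bash
J="python3 -m jog"
$J '[[-0.039,0.044,0.02,0,60],[-0.039,0.044,0.04,0,60],[-0.039,0.044,0.065,0,60],[-0.039,0.044,0.09,0,60],[-0.039,0.044,0.112,0,60],[-0.039,0.044,0.112,0,60],[-0.039,0.044,0.112,0,60]]'
python3 go.py 556.6 -183.8 31 68.4
python3 - <<'E'
from h import *
s=r.snapshot("scene");t=r.snapshot("top")
a=cv2.resize(s["image"][215:315,160:260,::-1],(400,400),interpolation=2);b=cv2.resize(t["image"][125:225,290:390,::-1],(400,400),interpolation=2)
cv2.imwrite("pics/g.png",np.hstack([a,b]))
E
```

```text
time: 3.4
tool_pos: [556.8, -182.5, 32.0]
tcp_rot: [179.9, -0.1, 68.5]
ft_force: [-0.5, -0.7, 0.6]
finger_gap: 51.4
t 3.4 pos [ 556.8 -182.5   32. ] rot [ 1.799e+02 -1.000e-01  6.850e+01] F [-0.5 -0.7  0.6] gap 51.4
shift m [-0.0013  0.0003  0.001 ] turn 0.1
```

View pics/g.png

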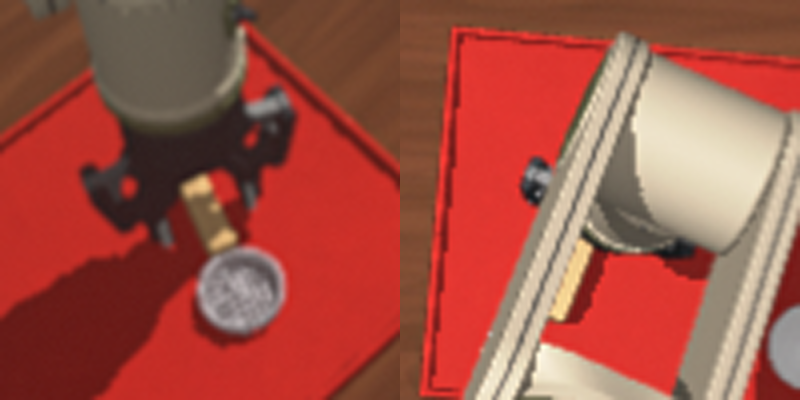

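```bash
J="python3 -m jog"
$J '[[0,0,0,0,0],[0,0,0,0,0],[0,0,0,0,0],[0,0,0,0,0],[0,0,0,0,0],[0,0,0,0,0]]' 30
$J '[[0,0,-0.03,0,0],[0,0,-0.06,0,0],[0,0,-0.1,0,0],[0,0,-0.14,0,0],[0,0,-0.17,0,0],[0,0,-0.17,0,0]]'
python3 go.py 640 105 200 101.4
```

```text
time: 4.1
tool_pos: [559.2, -183.9, 35.1]
tcp_rot: [179.6, -0.1, 68.5]
ft_force: [-0.4, 1.3, 8.1]
finger_gap: 17.6
time: 4.7
tool_pos: [560.6, -184.9, 211.5]
tcp_rot: [179.0, -0.1, 68.5]
ft_force: [0.9, -1.5, -1.0]
finger_gap: 17.1
t 4.7 pos [ 560.6 -184.9  211.5] rot [ 1.79e+02 -1.00e-01  6.85e+01] F [ 0.9 -1.5 -1. ] gap 17.1
shift m [ 0.2988 -0.0326  0.0115] turn -32.9
```

```bash
J="python3 -m jog"
$J '[[0.299,-0.033,0.01,-33,0],[0.299,-0.033,0.01,-33,0],[0.299,-0.033,0.01,-33,0],[0.299,-0.033,0.01,-33,0],[0.299,-0.033,0.01,-33,0],[0.299,-0.033,0.01,-33,0],[0.299,-0.033,0.01,-33,0],[0.299,-0.033,0.01,-33,0]]'
$J '[[0,0,0,0,0],[0,0,0,0,0],[0,0,0,0,0]]'
python3 go.py 640 105 140 101.4
```

```text
time: 5.5
tool_pos: [639.2, 106.7, 199.7]
tcp_rot: [179.3, 0.5, 101.6]
ft_force: [-0.0, -1.1, -2.0]
finger_gap: 17.4
time: 5.8
tool_pos: [639.0, 105.4, 199.5]
tcp_rot: [179.3, 0.5, 101.5]
ft_force: [0.1, -0.8, -0.5]
finger_gap: 17.2
t 5.8 pos [639.  105.4 199.5] rot [179.3   0.5 101.5] F [ 0.1 -0.8 -0.5] gap 17.2
shift m [-0.0006  0.0009  0.0595] turn 0.1
```

```bash
cat > look.py <<'E'
from fit import *
import sys,pickle
S={n:r.snapshot(n) for n in("scene","top")};pickle.dump(S,open("s1.pkl","wb"))
st=r.sense();print(st["time"],st["tool_pos"].round(1),st["tcp_rot"].round(1),st["ft_force"].round(1))
for l in("strainer_grip","strainer_head"):
    for n in S: print(n,l,[(np.round(q["uv"],1).tolist(),round(q["conf"],2)) for q in r.pinpoint(S[n],l)[:3]])
sx,dz,sl=map(float,sys.argv[1:4])   # grasp point's place on strainer, tilt
p=np.r_[st["tool_pos"]-[0,0,3],st["tcp_rot"][2]-90];p[:3]-=pose(p,sl)@[sx,0,dz]
print("pred",p.round(1),"head px",proj(S["scene"],p[:3]+pose(p,sl)@[66,0,-6]).round(1))
b=np.load("pq.npy")[1];out=[]
for n,(x,y,w,h) in {"scene":(270,130,100,110),"top":(190,90,100,110)}.items():
    im=cv2.resize(S[n]["image"][y:y+h,x:x+w,::-1],None,fx=4,fy=4,interpolation=2)
    for q,rd,a,c in((p,str_r,sl,(255,255,0)),(b,cut_r,25,(0,255,255))):
        m=cv2.resize(rd(S[n],q,(x,y,w,h),a)[0],None,fx=4,fy=4)
        cs,_=cv2.findContours((m>.5).astype(np.uint8),0,1);cv2.drawContours(im,cs,-1,c,1)
    out.append(im)
cv2.imwrite(f"pics/{sys.argv[4]}.png",np.hstack(out))
E
python3 look.py 7 11 0 l1
```

```text
5.9 [639.2 105.7 199.8] [179.3   0.5 101.5] [-0.7  0.  -1.2]
scene strainer_grip [([306.2, 178.9], 0.93), ([239.9, 124.9], 0.6), ([119.9, 237.0], 0.58)]
top strainer_grip [([364.8, 264.4], 0.67), ([244.2, 144.7], 0.66), ([185.5, 287.3], 0.57)]
scene strainer_head [([107.8, 247.8], 0.76), ([329.3, 191.1], 0.75), ([212.0, 124.6], 0.7)]
top strainer_head [([204.5, 307.4], 0.92)]
pred [632.4 104.3 185.8  11.5] head px [[329.9 190.8]]
```

View pics/l1.png

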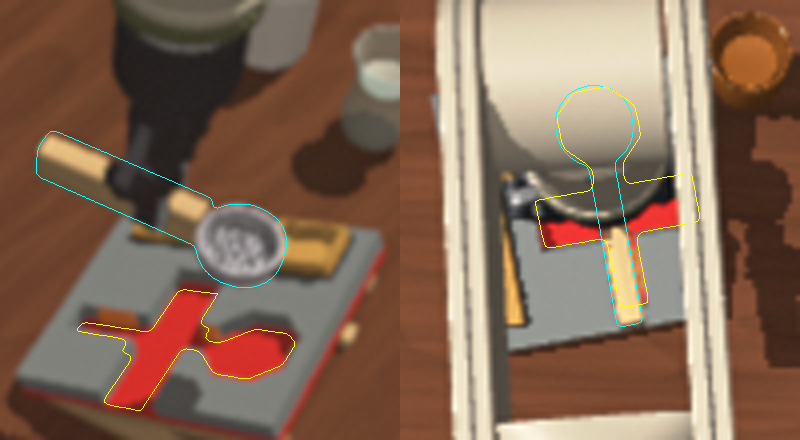

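```bash
J="python3 -m jog"
python3 go.py 645.3 104.2 117 101.3
```

```text
t 6.1 pos [639.3 106.4 199.9] rot [179.3   0.5 101.6] F [-0.2  0.4 -1.5] gap 17.2
shift m [-0.0033  0.0055  0.0829] turn 0.3
```

```bash
J="python3 -m jog"
$J '[[-0.003,0.0055,0.03,0.3,0],[-0.003,0.0055,0.06,0.3,0],[-0.003,0.0055,0.083,0.3,0],[-0.003,0.0055,0.083,0.3,0],[-0.003,0.0055,0.083,0.3,0]]' 25
python3 go.py 650.3 105.2 105.7 101.3
```

```text
time: 6.6
tool_pos: [646.2, 104.1, 117.0]
tcp_rot: [179.3, 0.5, 101.3]
ft_force: [0.5, 0.5, -1.1]
finger_gap: 17.5
t 6.6 pos [646.2 104.1 117. ] rot [179.3   0.5 101.3] F [ 0.5  0.5 -1.1] gap 17.5
shift m [0.0003 0.0042 0.0113] turn -0.0
```

Down to expected first contact, then a little beyond.

```bash
J="python3 -m jog"
$J '[[0,0.002,0.006,0,0],[0,0.004,0.011,0,0],[0,0.004,0.011,0,0]]'
$J '[[0,0.001,0.004,0,0],[0,0.002,0.008,0,0],[0,0.002,0.008,0,0]]'
python3 go.py 660.6 107.3 73.3 101.3
```

```text
time: 6.9
tool_pos: [651.6, 105.0, 107.4]
tcp_rot: [179.1, 0.5, 101.3]
ft_force: [1.4, 1.2, 2.3]
finger_gap: 17.3
time: 7.2
tool_pos: [654.6, 106.2, 100.7]
tcp_rot: [179.0, 0.4, 101.3]
ft_force: [0.4, 3.0, 2.5]
finger_gap: 17.8
t 7.2 pos [654.6 106.2 100.7] rot [179.    0.4 101.3] F [0.4 3.  2.5] gap 17.8
shift m [-0.0001  0.0061  0.0274] turn 0.0
```

```bash
J="python3 -m jog"
$J '[[0,0.001,0.005,0,0],[0,0.003,0.01,0,0],[0,0.004,0.016,0,0],[0,0.004,0.016,0,0]]'
python3 look.py 7 11 10 l2
```

```text
time: 7.6
tool_pos: [658.2, 107.2, 84.0]
tcp_rot: [179.1, 0.4, 101.3]
ft_force: [-3.4, 1.9, -0.2]
finger_gap: 17.6
7.7 [658.3 107.1  84.3] [179.1   0.4 101.3] [-2.5  3.  -0.7]
scene strainer_grip [([307.1, 212.3], 0.92), ([121.2, 239.1], 0.84), ([242.2, 120.0], 0.82)]
top strainer_grip [([184.0, 286.2], 0.92), ([364.6, 265.6], 0.69), ([248.0, 148.4], 0.54)]
scene strainer_head [([211.3, 124.9], 0.87), ([107.2, 247.6], 0.73), ([331.2, 219.7], 0.61)]
top strainer_head [([206.2, 302.6], 0.63), ([378.0, 267.3], 0.46)]
pred [653.4 105.7  69.3  11.3] head px [[331.1 218.5]]
```

View pics/l2.png

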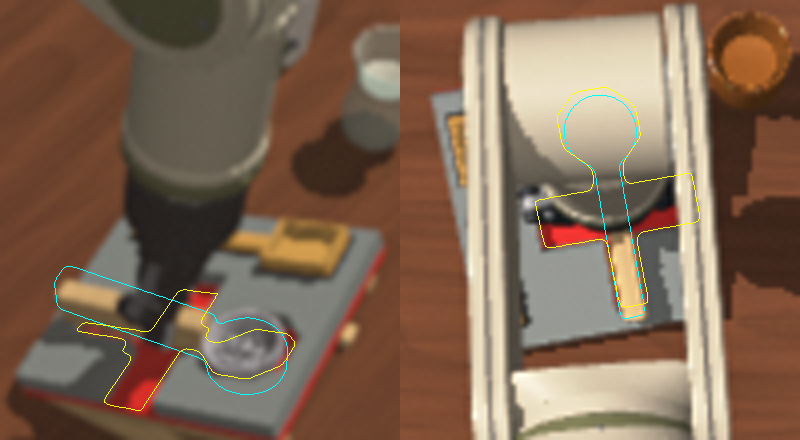

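```bash
J="python3 -m jog"
$J '[[0,0.001,0.004,0,0],[0,0.002,0.008,0,0],[0,0.002,0.011,0,0],[0,0.002,0.011,0,0]]' 40
$J '[[0,0,0.003,0,0],[0,0.001,0.006,0,0],[0,0.001,0.006,0,0]]'
python3 go.py 660.6 107.3 73.3 101.3
```

```text
time: 8.3
tool_pos: [660.8, 107.5, 81.5]
tcp_rot: [179.0, 0.4, 101.4]
ft_force: [-38.7, -1.4, 53.9]
finger_gap: 17.3
time: 8.6
tool_pos: [661.1, 107.5, 81.6]
tcp_rot: [179.1, 0.5, 101.4]
ft_force: [-35.8, -1.5, 45.5]
finger_gap: 17.0
t 8.6 pos [661.1 107.5  81.6] rot [179.1   0.5 101.4] F [-35.8  -1.5  45.5] gap 17.0
shift m [-0.0001 -0.0005  0.0083] turn 0.1
```

```bash
J="python3 -m jog"
$J '[[0,-0.002,-0.001,0,0],[0,-0.003,-0.001,0,0],[0,-0.003,-0.001,0,0]]'
python3 look.py 7 11 25 l3
```

```text
time: 8.9
tool_pos: [659.1, 107.1, 83.3]
tcp_rot: [179.0, 0.5, 101.4]
ft_force: [0.5, 3.6, 4.2]
finger_gap: 17.1
9.0 [659.1 107.2  83. ] [179.    0.5 101.4] [1.4 3.5 5. ]
scene strainer_grip [([307.6, 211.8], 0.8), ([122.6, 235.6], 0.68), ([241.2, 123.5], 0.58)]
top strainer_grip [([184.3, 286.4], 0.67), ([366.1, 265.5], 0.64), ([247.4, 146.2], 0.51)]
scene strainer_head [([212.6, 125.2], 0.77), ([108.5, 246.0], 0.66), ([334.7, 218.6], 0.62)]
top strainer_head [([381.7, 267.7], 0.49)]
pred [657.5 105.8  67.1  11.4] head px [[332.  215.5]]
```

View pics/l3.png

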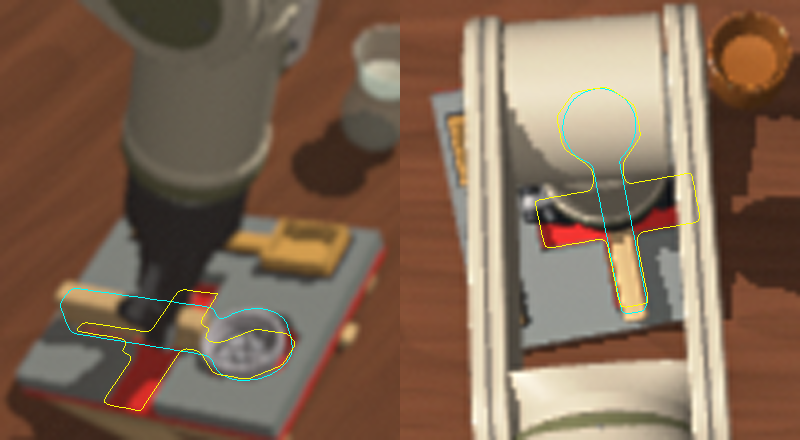

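```bash
cat > fit2.py <<'E'
from fit import *
import pickle
np.set_printoptions(precision=1,suppress=True)
S=pickle.load(open("s1.pkl","rb"))
rois={"scene":(278,196,22,24),"top":(236,145,22,28)}   # tail part of the handle
def obs(im):
    f=cv2.GaussianBlur(im.astype(float),(0,0),.6);return np.clip(((f[...,0]-f[...,2])/(f[...,0]+f[...,2]+10)),0,1),f
# wood: R-B moderate, G/R high; red: G/R low; grey: R-B~0
O={}
for n,(x,y,w,h) in rois.items():
    f=cv2.GaussianBlur(S[n]["image"].astype(float),(0,0),.6)[y:y+h,x:x+w]
    O[n]=np.clip((f[...,0]-f[...,2])/(f[...,0]+1)/.3,0,1)*np.clip((f[...,1]/f[...,0]-.5)/.2,0,1)
    if __name__=="__main__":
        print(n);print("\n".join("".join(" .:-=+*#%@"[int(v*9)] for v in row) for row in O[n]))
E
python3 fit2.py
```

```text
scene
++++++=+++++*@+:. ....
++++=+=++==*@#:.  ....
+++++++=+++%%-.      .
++++++=+*#%@+:       .
+++++=+%@@@@#=-:...   
=+++=+%@@@@@@@%#*+=-:.
==+=+#@@@@@@@@@@@@@%#+
+==++%@@@@@@@@@@@@@@@@
+===+@@@@@@@@@@@@@@@@@
====+%@@@@@@@@@@@@@@@@
====+*@@@@@@@@@@@@@@@@
==+=+#@@@@@@@@@@@@@@@@
==++*@@%@@@@@@@@@@@@@@
==++%@*#@@@@@@@@@@@@@@
==+*@#=+%@@@@@@@@@@@@@
==+%%=::=+*%@###@@@@@@
=+*@=:..::-+@+:.-#@@@@
=*@*:......:+%*-+##*+*
*@#-........:-+***%@##
@*-..............:-=++
#-....................
-.....................
......................
......................
top
#**++++*+++*@         
 -@%##*+++*@          
      %@@@@@     :*@#+
      :@@@@@++%+=-.   
      .@@@@@@*        
.+%#@ :@@@@@@*        
-:. -+=@@@@@@#.       
    :%*@@@@@@@-       
    :@%@@@@@@@=       
    :%@@@@@@@@=       
    .*@@@@@@@@=       
     -@@@@@@@@*       
     -@@@@@@@@#.      
     :@@@@@@@@@=      
     .%@@@@@@@@+      
     .#@@@@@@@@=      
      -@@@@@@@@+      
      :@%@@@@@@#      
      :@+@@@@@@@:     
      .@+@@@@@@@=     
      .%+@@@@@@@:     
      .+*@@@@@@@:     
       .*@@@@@@@-     
        .#@@@@@@=     
         +@@@@@%:   ..
         .+#**+-...-+*
         ..:.:-+*#@@%%
    ....:-=+*#@@%*++=+
```

```bash
cat > fit3.py <<'E'
from fit2 import *
C=np.load("pq.npy")[1];C[3]=11.3;Rc=pose(C,25)
box=np.vstack([rect(-75,-15,-9,9,z) for z in(-14,14)])
W={n:np.ones_like(o) for n,o in O.items()}
W["scene"][:4]=0;W["scene"][15:]=0;W["scene"][:,:3]=0;W["top"][:8]=0;W["top"][25:]=0;W["top"][:,:9]=0
Q={n:np.clip((o-.62)/.35,0,1) for n,o in O.items()}
def sil(n,q):
    a,y,c,ph,yw=q;R=Rc@Ro.from_euler("zy",[yw,-ph],degrees=True).as_matrix()
    return ras([cv2.convexHull(proj(S[n],(box@R.T+[0,0,0])+C[:3]+Rc@[a,y,c]).astype(np.float32))[:,0]],rois[n])
cost=lambda q:sum(np.sum(W[n]*(sil(n,q)-Q[n])**2) for n in rois)+.1*q[4]**2+.02*q[3]**2
best=min((minimize(cost,x0,method="Nelder-Mead",options=dict(initial_simplex=np.vstack([x0]+[np.array(x0)+e*4 for e in np.eye(5)]),maxiter=500)) for x0 in([0,0,6,0,0],[-4,0,10,-5,0],[3,0,3,3,0])),key=lambda z:z.fun)
print("a,y,c,tilt(+ = head up),yaw",best.x,best.fun,"tail end/bottom along,normal:",best.x[0]-75,)
E
python3 fit3.py
```

```text
a,y,c,tilt(+ = head up),yaw [-3.  -3.5 13.7 -2.8 -0.9] 10.3434821467889 tail end/bottom along,normal: -77.95613098469448
```

```bash
J="python3 -m jog"
$J '[[0,-0.002,-0.006,0,0],[0.002,-0.0024,-0.010,0,0],[0.003,-0.0024,-0.010,0,0],[0.003,-0.0024,-0.010,0,0]]' 30
python3 look.py 11 7.5 22 l4
sed -i 's/"scene":(278,196,22,24)/"scene":(278,194,22,24)/' fit2.py; python3 fit2.py; python3 fit3.py
```

```text
time: 9.6
tool_pos: [655.1, 109.4, 91.9]
tcp_rot: [179.1, 0.5, 101.4]
ft_force: [0.7, -0.2, -1.3]
finger_gap: 17.1
9.7 [655.3 109.4  91.9] [179.1   0.5 101.4] [-0.4 -0.1 -1.1]
scene strainer_grip [([119.7, 238.1], 0.85), ([310.2, 208.3], 0.78), ([242.1, 121.1], 0.7)]
top strainer_grip [([183.5, 285.1], 0.92), ([364.1, 266.4], 0.62)]
scene strainer_head [([335.1, 211.4], 0.96), ([213.4, 125.5], 0.93), ([108.1, 248.3], 0.63)]
top strainer_head [([208.1, 305.0], 0.96), ([378.7, 267.2], 0.78), ([246.4, 142.1], 0.45)]
pred [648.1 107.2  77.9  11.4] head px [[330.2 211.9]]
scene
==+++++======+@#:.....
=+++====+++=+%%-. ....
=++===+#%%#*#@+.   .  
=+===+%@@@@@@@+-....  
=+==+#@@@@@@@@@#*+=-:.
===+*@@@@@@@@@@@@@@%#+
===+#@@@@@@@@@@@@@@@@@
=+=+*@@@@@@@@@@@@@@@@@
====+@@@@@@@@@@@@@@@@@
====+#@@@@@@@@@@@@@@@@
=====*@@@@@@@@@@@@@@@@
=====+%@@@@@@@@@@@@@@@
=====*@@@@@@@@@@@@@@@@
====+#@**%@@@@@@@@@@@@
====+@#--++*%@@@@@@@@@
===+#@+::::-#+::-*@@@@
===+@#-::::=%     .-+#
==+#%=:::::+=         
==#@+:.::::+#         
=*@*:.:::::-*@=  .    
+%%-:..:::.::-+###%#: 
@%=:::::::::...:::-=*#
#-:......:::::........
:.....................
top
+*+++*****+*@         
#**++****++=          
 =%@#+++#%@      :*%#*
     #@@@@@  -%+=-.  .
     +@@@@@= #.       
.+%#%@@@@@@* %        
-.. :@@@@@@# @.       
    .%@@@@@@=@-       
    .%@@@@@@#@=       
    :%@@@@@@@@+       
    .#@@@@@@@#*       
     =@@@@@@@*#       
     -@@@@@@@*@.      
     :@@@@@@@*@=      
     .%@@@@@@#@+      
     .#@@@@@@@@+      
      =@@@@@@@**      
      -@@@@@@% %.     
      :@@@@@@% +:     
      .%@@@@@@.-=     
      .%@@@@@@*#-     
      .*@@@@@@@+      
       -@@@@@@@-      
       .#@@@@@@=      
        +@@@@@@+    ..
        =@@@@@@=..:=*#
        :*#*+=+**%@@%#
   .....:=**##@%#*+++=
a,y,c,tilt(+ = head up),yaw [-2.  -2.6 18.6 -9.  -2.1] 13.597537958603102 tail end/bottom along,normal: -76.95503168046149
```

```bash
python3 - <<'E'
from h import *;import pickle
S=pickle.load(open("s1.pkl","rb"))
a=cv2.resize(S["scene"]["image"][192:242,275:355,::-1],None,fx=7,fy=7,interpolation=2)
b=cv2.resize(S["top"]["image"][140:175,228:268,::-1],None,fx=10,fy=10,interpolation=2)[:, :238]
b=cv2.resize(S["top"]["image"][141:176,232:262-6,::-1],None,fx=10,fy=10,interpolation=2)
B=np.zeros((350,800,3),np.uint8);B[:,:560]=a;B[:,560:]=b
cv2.imwrite("pics/z.png",B)
E
```

```text
(no output)
```

View pics/z.png

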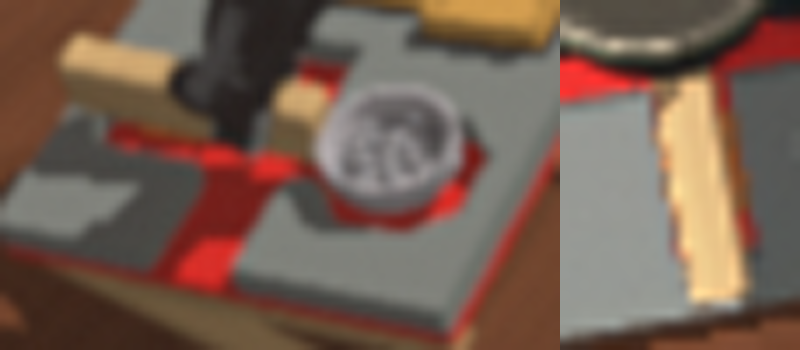

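```bash
J="python3 -m jog"
$J '[[0,0.002,0.004,0,0],[0,0.0035,0.008,0,0],[0,0.005,0.011,0,0],[0,0.005,0.011,0,0]]' 30
$J '[[0,0.001,0.002,0,0],[0,0.0015,0.003,0,0]]'
```

```text
time: 10.3
tool_pos: [660.6, 109.9, 82.1]
tcp_rot: [179.1, 0.5, 101.4]
ft_force: [-7.6, -4.0, 7.6]
finger_gap: 17.5
time: 10.5
tool_pos: [660.8, 109.8, 81.8]
tcp_rot: [179.4, 0.5, 101.4]
ft_force: [-28.3, -4.5, 35.1]
finger_gap: 17.2
```

```bash
J="python3 -m jog"
$J '[[0,-0.002,-0.002,0,0],[0,-0.002,-0.002,0,0]]'
$J '[[0,0,0,0,45],[0,0,0,0,45],[0,0,0,0,45],[0,0,0,0,45]]'
$J '[[0,0,-0.02,0,45],[0,0,-0.06,0,45],[0,-0.05,-0.1,0,45],[0,-0.1,-0.1,0,45],[0,-0.15,-0.1,0,30],[0,-0.2,-0.1,0,10],[0,-0.2,-0.1,0,0],[0,-0.2,-0.1,0,0]]'
python3 - <<'E'
from h import *;import pickle
S={n:r.snapshot(n) for n in("scene","top")};pickle.dump(S,open("s2.pkl","wb"))
for l in("strainer_grip","strainer_head"):
    for n in S: print(n,l,[(np.round(q["uv"],1).tolist(),round(q["conf"],2)) for q in r.pinpoint(S[n],l)[:4]])
a=cv2.resize(S["scene"]["image"][185:245,270:355,::-1],None,fx=5,fy=5,interpolation=2)
b=cv2.resize(S["top"]["image"][105:180,213:273,::-1],None,fx=6,fy=6,interpolation=2)
B=np.zeros((450,785,3),np.uint8);B[:300,:425]=a;B[:,425:]=b
cv2.imwrite("pics/z2.png",B)
E
```

```text
time: 10.7
tool_pos: [659.2, 109.3, 84.5]
tcp_rot: [179.3, 0.5, 101.3]
ft_force: [-0.8, -3.2, 0.6]
finger_gap: 17.5
time: 11.1
tool_pos: [659.1, 109.4, 84.0]
tcp_rot: [179.3, 0.5, 101.4]
ft_force: [0.5, 1.2, 0.6]
finger_gap: 38.6
time: 11.9
tool_pos: [460.0, 70.5, 181.5]
tcp_rot: [179.3, 0.5, 101.3]
ft_force: [0.5, 0.4, 0.8]
finger_gap: -0.2
scene strainer_grip [([121.2, 233.9], 0.84), ([306.7, 211.4], 0.8), ([244.8, 120.4], 0.62)]
top strainer_grip [([351.8, 181.6], 0.69), ([182.8, 287.8], 0.67), ([244.2, 144.5], 0.57), ([364.2, 265.3], 0.49)]
scene strainer_head [([213.2, 124.8], 0.89), ([334.9, 215.6], 0.8), ([107.6, 246.7], 0.61)]
top strainer_head [([204.5, 306.3], 0.82), ([381.7, 267.9], 0.58), ([241.3, 125.5], 0.55)]
```

View pics/z2.png

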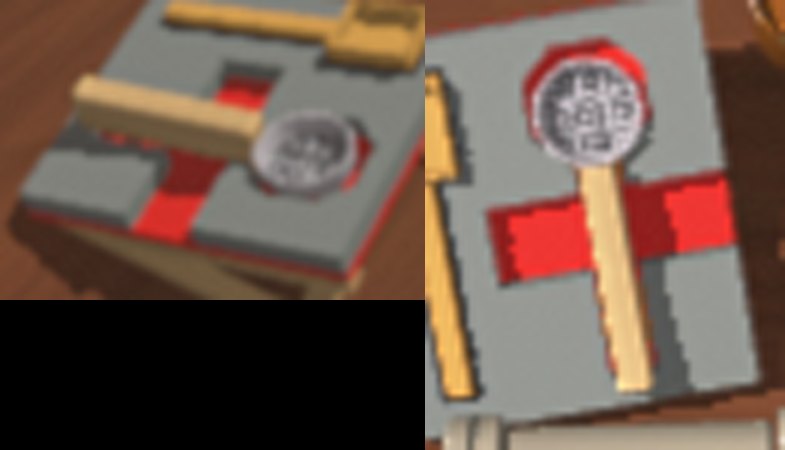

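```bash
cat > pf.py <<'E'
from fit import *;import pickle
from scipy.optimize import least_squares
np.set_printoptions(precision=1,suppress=True)
S=pickle.load(open("s2.pkl","rb"));C=np.load("pq.npy")[1];C[3]=11.3;Rc=pose(C,25)
ob=[("top",(66,0,2),(240.2,123.7)),("top",(-75,0,14),(248.0,169.7)),("scene",(66,0,2),(331,215.4)),("scene",(-75,9,14),(286.2,200.4)),("scene",(-75,-9,14),(285.2,205)),("scene",(-75,-9,-14),(286,209.5))]
def w(q,X): R=Rc@Ro.from_euler("zy",[q[4],-q[3]],degrees=True).as_matrix();return C[:3]+Rc@q[:3]+R@np.array(X,float)
f=lambda q:np.concatenate([(proj(S[n],w(q,X))[0]-uv) for n,X,uv in ob]+[[q[4]*.3]])
s=least_squares(f,[0,0,5,0,0],loss="soft_l1");print("a,y,c,tilt,yaw",s.x);print(f(s.x).reshape(-1)[:12].reshape(-1,2))
print("fit0 slot end px",proj(S["top"],C[:3]+Rc@[-78,0,0]),"P",w(s.x,(0,0,0)))
E
python3 pf.py
```

```text
a,y,c,tilt,yaw [-2.9  0.   5.3 -4.3 -0.8]
[[-0.7 -0.9]
 [-0.6 -0.4]
 [-0.6  0. ]
 [ 0.4 -0.1]
 [-1.8 -0.7]
 [-0.4  2. ]]
fit0 slot end px [[248.1 167.3]] P [654.3 106.3  60.9]
```

```bash
J="python3 -m jog"; python3 go.py 552.3 85.9 57 101.3
$J '[[0,0.047,0.03,0,0],[0,0.092,0.06,0,0],[0,0.092,0.09,0,0],[0,0.092,0.1245,0,0],[0,0.092,0.1245,0,0],[0,0.092,0.1245,0,0]]'
python3 go.py 552.3 85.9 57 101.3
```

```text
t 12.2 pos [462.7  70.9 181.9] rot [179.3   0.5 101.4] F [-0.4 -0.1  0.1] gap 0.3
shift m [-0.0029  0.0908  0.1249] turn 0.1
time: 12.8
tool_pos: [554.2, 88.2, 58.0]
tcp_rot: [179.5, 0.5, 101.4]
ft_force: [0.4, -0.3, 0.7]
finger_gap: 0.0
t 12.8 pos [554.2  88.2  58. ] rot [179.5   0.5 101.4] F [ 0.4 -0.3  0.7] gap 0.0
shift m [-0.0019 -0.0023  0.001 ] turn 0.1
```

```bash
J="python3 -m jog"
$J '[[-0.002,0.005,0.001,0,0],[-0.002,0.01,0.001,0,0],[-0.002,0.01,0.001,0,0]]'
$J '[[0,0.002,0,0,0],[0,0.004,0,0,0]]'
$J '[[0,0.002,0,0,0],[0,0.004,0,0,0]]'
```

```text
time: 13.1
tool_pos: [566.6, 88.3, 59.4]
tcp_rot: [179.2, 0.5, 101.4]
ft_force: [-0.7, -0.1, 1.1]
finger_gap: -0.3
time: 13.3
tool_pos: [570.2, 89.0, 59.8]
tcp_rot: [179.3, 0.5, 101.4]
ft_force: [-4.3, -0.8, -0.4]
finger_gap: 0.2
time: 13.5
tool_pos: [573.5, 89.8, 59.4]
tcp_rot: [179.4, 0.5, 101.4]
ft_force: [-3.8, -0.8, 0.1]
finger_gap: 0.0
```

```bash
J="python3 -m jog"
$J '[[0,0.001,0,0,0],[0,-0.01,0,0,0],[0,-0.015,-0.04,0,0],[0,-0.01,-0.07,0,0],[0,-0.01,-0.07,0,0]]'
python3 - <<'E'
from h import *;import pickle
S={n:r.snapshot(n) for n in("scene","top")};pickle.dump(S,open("s3.pkl","wb"))
for l in("strainer_grip","strainer_head"):
    for n in S: print(n,l,[(np.round(q["uv"],1).tolist(),round(q["conf"],2)) for q in r.pinpoint(S[n],l)[:4]])
s0=pickle.load(open("s2.pkl","rb"))["scene"];f=lambda s:s["image"][190:242,275:355].astype(np.float32).mean(2)
# head crop shift between before and after the push
a=s0["image"][203:228,318:345];m=cv2.matchTemplate(S["scene"]["image"][198:233,313:350],a,cv2.TM_CCOEFF_NORMED);print(np.array(cv2.minMaxLoc(m)[1:4:2],dtype=object))
E
python3 go.py 613.3 97.7 100 101.3
```

```text
time: 14.0
tool_pos: [567.6, 88.8, 135.8]
tcp_rot: [178.7, 0.6, 101.4]
ft_force: [1.2, 0.4, 0.5]
finger_gap: 0.2
scene strainer_grip [([240.5, 122.5], 0.96), ([309.9, 212.2], 0.83), ([120.5, 237.0], 0.75)]
top strainer_grip [([365.5, 267.4], 0.66), ([184.5, 284.4], 0.57)]
scene strainer_head [([212.9, 125.8], 0.93), ([333.9, 218.9], 0.84), ([106.1, 246.2], 0.65)]
top strainer_head [([240.9, 122.7], 0.81), ([206.9, 306.1], 0.81)]
[0.855095386505127 (6, 5)]
t 14.3 pos [561.9  88.2 127.7] rot [179.5   0.5 101.4] F [-0.   0.6 -0.2] gap 0.3
shift m [-0.0008  0.0522  0.0277] turn 0.1
```

```bash
J="python3 -m jog"
$J '[[-0.001,0.03,0,0,0],[-0.001,0.052,0.01,0,0],[-0.001,0.052,0.028,0,0],[-0.001,0.052,0.028,0,0]]'
$J '[[0,0,0.005,0,0],[0,0,0.01,0,0],[0,0,0.01,0,0]]'
```

```text
time: 14.7
tool_pos: [611.1, 97.1, 95.9]
tcp_rot: [179.9, 0.5, 101.4]
ft_force: [-0.9, -0.2, -1.4]
finger_gap: -0.2
time: 15.0
tool_pos: [610.4, 96.9, 85.2]
tcp_rot: [179.9, 0.5, 101.4]
ft_force: [0.5, -0.2, 0.7]
finger_gap: -0.2
```

```bash
J="python3 -m jog"
$J '[[0,0,0.003,0,0],[0,0,0.006,0,0],[0,0,0.006,0,0]]'
```

```text
time: 15.3
tool_pos: [611.0, 96.8, 80.0]
tcp_rot: [179.8, 0.5, 101.4]
ft_force: [-0.1, -1.2, 2.6]
finger_gap: -0.1
```

```bash
J="python3 -m jog"
$J '[[0,0,0.002,0,0],[0,0,0.003,0,0],[0,0,0.003,0,0]]'
$J '[[0,0,0.002,0,0],[0,0,0.003,0,0],[0,0,0.003,0,0]]'
$J '[[0,0,0.002,0,0],[0,0,0.003,0,0],[0,0,0.003,0,0]]'
```

```text
time: 15.6
tool_pos: [611.5, 96.3, 79.3]
tcp_rot: [179.8, 0.5, 101.4]
ft_force: [-6.8, -4.4, 16.2]
finger_gap: -0.3
time: 15.9
tool_pos: [612.5, 96.1, 78.9]
tcp_rot: [179.7, 0.6, 101.3]
ft_force: [-1.8, -0.3, 9.4]
finger_gap: -0.1
time: 16.2
tool_pos: [613.4, 96.3, 78.3]
tcp_rot: [179.5, 0.6, 101.4]
ft_force: [-6.6, -1.1, 15.1]
finger_gap: -0.2
```

```bash
J="python3 -m jog"
$J '[[0,-0.001,0.003,0,0],[0,-0.002,0.006,0,0],[0,-0.002,0.006,0,0]]'
$J '[[0,-0.001,0.003,0,0],[0,-0.001,0.005,0,0],[0,-0.001,0.005,0,0]]'
```

```text
time: 16.5
tool_pos: [613.5, 96.4, 77.9]
tcp_rot: [179.3, 0.6, 101.4]
ft_force: [-15.6, -0.9, 34.2]
finger_gap: 0.2
time: 16.8
tool_pos: [613.5, 96.4, 77.9]
tcp_rot: [179.2, 0.6, 101.4]
ft_force: [-18.9, -1.6, 34.5]
finger_gap: 0.2
```

```bash
J="python3 -m jog"
$J '[[0,0,-0.03,0,0],[0,-0.03,-0.07,0,0],[0,-0.08,-0.1,0,0],[0,-0.13,-0.1,0,0],[0,-0.15,-0.1,0,0]]'
cat > fin.py <<'E'
from fit import *;import pickle,sys
np.set_printoptions(precision=1,suppress=True)
S={n:r.snapshot(n) for n in("scene","top")};pickle.dump(S,open("s2.pkl","wb"))
for l in("strainer_grip","strainer_head"):
    for n in S: print(n,l,[(np.round(q["uv"],1).tolist(),round(q["conf"],2)) for q in r.pinpoint(S[n],l)[:4]])
C=np.load("pq.npy")[1];C[3]=11.3;Rc=pose(C,25)
for n in S: print(n,"ideal grip,head,rim,tail top L/R",proj(S[n],[C[:3]+Rc@np.array(v,float) for v in((0,0,0),(66,0,-6),(66,0,2),(-75,9,14),(-75,-9,14))]).tolist())
B=np.zeros((450,785,3),np.uint8)
for n,(x,y,w,h),k,ox in(("scene",(270,185,85,60),5,0),("top",(213,105,60,75),6,425)):
    im=cv2.resize(S[n]["image"][y:y+h,x:x+w,::-1],None,fx=k,fy=k,interpolation=2)
    m=cv2.resize(str_r(S[n],C,(x,y,w,h),25)[0],None,fx=k,fy=k)
    cs,_=cv2.findContours((m>.5).astype(np.uint8),0,1);cv2.drawContours(im,cs,-1,(255,255,0),1)
    B[:h*k,ox:ox+w*k]=im
cv2.imwrite(f"pics/{sys.argv[1]}.png",B)
E
python3 fin.py f1
```

```text
time: 17.3
tool_pos: [462.8, 67.3, 176.5]
tcp_rot: [179.1, 0.6, 101.4]
ft_force: [-0.7, 0.3, 0.3]
finger_gap: -0.0
scene strainer_grip [([123.4, 236.4], 0.88), ([310.3, 212.8], 0.81), ([241.2, 121.9], 0.77)]
top strainer_grip [([243.9, 142.1], 0.97), ([183.5, 286.6], 0.77), ([393.7, 213.6], 0.22)]
scene strainer_head [([106.7, 247.7], 0.81), ([338.0, 221.0], 0.8), ([212.2, 124.2], 0.6), ([365.3, 165.9], 0.3)]
top strainer_head [([209.5, 305.4], 0.88), ([240.8, 120.7], 0.76), ([378.5, 267.7], 0.64)]
scene ideal grip,head,rim,tail top L/R [[310.2979874284366, 212.65550518606673], [332.21718020365154, 217.66972270931487], [331.5737934159835, 215.46276519857005], [287.885957837672, 203.43547308271647], [284.8386443462147, 207.4991643917911]]
top ideal grip,head,rim,tail top L/R [[243.29067152539093, 142.93089224925484], [239.21870015289838, 121.32450942934678], [239.07473117127807, 121.86166812330576], [244.83904620677913, 168.1541411892902], [250.64697757963265, 167.1669478413833]]
```

```bash
cat > hf.py <<'E'
from fit import *;import pickle
np.set_printoptions(precision=1,suppress=True)
S=pickle.load(open("s2.pkl","rb"));C=np.load("pq.npy")[1];C[3]=11.3;Rc=pose(C,25)
rois={"scene":(280,195,48,36),"top":(234,126,24,46)};Q={};W={}
for n,(x,y,w,h) in rois.items():
    f=cv2.GaussianBlur(S[n]["image"].astype(float),(0,0),.6)[y:y+h,x:x+w]
    Q[n]=np.clip(((f[...,0]-f[...,2])/(f[...,0]+1)-.15)/.15,0,1)*np.clip((f[...,1]/f[...,0]-.6)/.12,0,1)
    print(n);print("\n".join("".join(" .:-=+*#%@"[int(v*9)] for v in row) for row in Q[n]))
def sil(n,q):
    a,y,c,ph,yw=q;R=Ro.from_euler("zy",[yw,-ph],degrees=True).as_matrix()
    P=np.vstack([rect(-75,40,-9,9,z) for z in(-14,14)])@R.T+[a,y,c];P[:,2]=np.maximum(P[:,2],0)
    return ras([cv2.convexHull(proj(S[n],P@Rc.T+C[:3]).astype(np.float32))[:,0]],rois[n])
def wt(n):
    w=cv2.dilate(sil(n,[0,0,3,0,0]),np.ones((7,7)))
    return w
W={n:wt(n) for n in rois}
for use in(["scene","top"],["top"],["scene"]):
    cost=lambda q:sum(np.sum(W[n]*(sil(n,q)-Q[n])**2) for n in use)+.02*q[4]**2+.02*q[3]**2
    b=min((minimize(cost,x0,method="Nelder-Mead",options=dict(initial_simplex=np.vstack([x0]+[np.array(x0)+e*3 for e in np.eye(5)]),maxiter=600)) for x0 in([0,0,0,0,0],[-3,0,4,-3,0])),key=lambda z:z.fun)
    print(use,"a,y,c,tilt,yaw",b.x,round(b.fun,1),"cost at ideal",round(cost(np.zeros(5)),1))
E
python3 hf.py
```

```text
scene
.  ..   . .*%                                   
..  ......-@.                                   
... .....:@+                                    
....  . .*%                                     
....   .=@.                         :-.         
....  .:@+                         %   :*@#=    
...   .*%                         %         @   
 ... .-@:                        =          %   
.... :%+ .-:.                   -           +   
 .. .*%:+@@@@@%*=:.             +           .   
.. .-@--@@@@@@@@@@@@%*=:.      %           +    
.. :%*.*@@@@@@@@@@@@@@@@@@@%#*%+           =    
...*@  %@@@@@@@@@@@@@@@@@@@@@@@@          @     
..-@:  #@@@@@@@@@@@@@@@@@@@@@@@@@%*=:.   +#     
 :%+   =@@@@@@@@@@@@@@@@@@@@@@@@@@@@@@@@@@@@:   
.*%    :@@@@@@@@@@@@@@@@@@@@@@@@@@@@@@@@@@@@@   
=@      *@@@@@@@@@@@@@@@@@@@@@@@@@@@@@@@@@@@@.  
@-       -*@@@@@@@@@@@@@@@@@@@@@@@@@@@@@@@@@@   
*            :-=*@@@@@@@@@@@@@@@@@@@@@@@@@@@+   
                  .:=#@@@@@@@@@@@@@@@@@@@@@@.   
                      :%@@@@@@@@@@@@@@@@@@@-    
                       +@=*%@@@@@@@@@@@@@@+     
                
[... 1356 characters left out ...]
@@@@@@@@@        
       #@@@@@@@@        
       :@@@@@@@%:       
        @@@@@@@*+       
        @@@@@@@#@       
        @@@@@@@%@       
        #@@@@@@@@       
        :@@@@@@@@.      
         @@@@@@@*=      
         @@@@@@@.#      
         @@@@@@@-*      
         @#@@@@@+-      
         %+@@@@@@%      
         :@@@@@@@:      
          -@@@@%.       
                        
                        
                        
                   .=%@@
['scene', 'top'] a,y,c,tilt,yaw [ 1.7 -1.3  1.8 -0.2 -1.4] 82.1 cost at ideal 94.1
['top'] a,y,c,tilt,yaw [ 2.3 -0.4  4.7 -2.5 -1.2] 35.8 cost at ideal 40.0
['scene'] a,y,c,tilt,yaw [ 2.6 -4.4  4.5 -0.5 -2.6] 38.0 cost at ideal 54.1
```

```bash
J="python3 -m jog"; python3 go.py 664 106.5 118 101.4
$J '[[0,0.05,0.0,0,0],[0,0.1,0.0,0,0],[0,0.15,0.02,0,0],[0,0.205,0.055,0,0],[0,0.205,0.055,0,0],[0,0.205,0.055,0,0]]'
python3 go.py 664 106.5 104 101.4
```

```text
t 17.6 pos [465.7  67.6 176. ] rot [179.1   0.6 101.4] F [-0.2 -0.3  0.1] gap 0.4
shift m [-0.001   0.2021  0.058 ] turn -0.0
time: 18.2
tool_pos: [668.1, 108.1, 119.4]
tcp_rot: [179.4, 0.6, 101.4]
ft_force: [-0.8, 0.0, -1.0]
finger_gap: -0.0
t 18.2 pos [668.1 108.1 119.4] rot [179.4   0.6 101.4] F [-0.8  0.  -1. ] gap -0.0
shift m [-0.0007 -0.0043  0.0154] turn -0.0
```

```bash
J="python3 -m jog"
$J '[[0,-0.004,0.005,0,0],[0,-0.004,0.011,0,0],[0,-0.004,0.011,0,0]]'
$J '[[0,0,0.003,0,0],[0,0,0.006,0,0],[0,0,0.006,0,0]]'
$J '[[0,0,0.002,0,0],[0,0,0.004,0,0],[0,0,0.004,0,0]]'
```

```text
time: 18.5
tool_pos: [663.1, 107.0, 107.8]
tcp_rot: [179.5, 0.6, 101.4]
ft_force: [-0.2, 0.4, -0.4]
finger_gap: -0.0
time: 18.8
tool_pos: [663.4, 107.0, 102.6]
tcp_rot: [179.4, 0.6, 101.4]
ft_force: [-0.5, -0.5, 1.8]
finger_gap: -0.2
time: 19.1
tool_pos: [663.6, 107.0, 102.1]
tcp_rot: [179.3, 0.6, 101.4]
ft_force: [-12.7, -0.7, 21.7]
finger_gap: -0.1
```

```bash
J="python3 -m jog"
$J '[[0,-0.001,0.003,0,0],[0,-0.001,0.006,0,0],[0,-0.001,0.006,0,0]]'
$J '[[0,0,-0.01,0,0],[0,-0.04,-0.012,0,0],[0,-0.078,-0.005,0,0],[0,-0.078,0.02,0,0],[0,-0.078,0.02,0,0]]'
python3 go.py 585 90.7 64.4 101.4
```

```text
time: 19.4
tool_pos: [663.7, 107.0, 101.9]
tcp_rot: [179.2, 0.6, 101.4]
ft_force: [-19.2, -0.9, 33.0]
finger_gap: 0.2
time: 19.9
tool_pos: [584.2, 91.1, 77.6]
tcp_rot: [179.5, 0.6, 101.4]
ft_force: [-1.0, -0.0, -0.2]
finger_gap: 0.1
t 19.9 pos [584.2  91.1  77.6] rot [179.5   0.6 101.4] F [-1.  -0.  -0.2] gap 0.1
shift m [-0.0005  0.0007  0.0132] turn 0.0
```

```bash
J="python3 -m jog"
$J '[[0,0.001,0.005,0,0],[0,0.001,0.01,0,0],[0,0.001,0.01,0,0]]'
$J '[[0,0,0.003,0,0],[0,0,0.006,0,0],[0,0,0.006,0,0]]'
$J '[[0,0,0.002,0,0],[0,-0.001,0.004,0,0],[0,-0.001,0.004,0,0]]'
```

```text
time: 20.2
tool_pos: [585.9, 91.3, 67.4]
tcp_rot: [179.5, 0.6, 101.4]
ft_force: [-0.1, 0.7, -0.4]
finger_gap: -0.1
time: 20.5
tool_pos: [587.3, 91.3, 65.5]
tcp_rot: [179.4, 0.6, 101.4]
ft_force: [-16.2, -1.3, 28.9]
finger_gap: 0.2
time: 20.8
tool_pos: [587.2, 91.3, 65.4]
tcp_rot: [179.4, 0.6, 101.4]
ft_force: [-17.2, -1.2, 30.8]
finger_gap: -0.0
```

```bash
J="python3 -m jog"
$J '[[0,0,-0.03,0,0],[0,-0.03,-0.07,0,0],[0,-0.08,-0.1,0,0],[0,-0.1,-0.1,0,0],[0,-0.1,-0.1,0,0]]'
python3 fin.py f2 | grep -v head; python3 hf.py | grep tilt; python3 - <<'E'
from h import *;import pickle
S=pickle.load(open("s0.pkl","rb"));t=r.snapshot("scene")
d=np.abs(t["image"].astype(int)-S["scene"]["image"]).sum(2)>90
for n,u in(("glass1",(508,410)),("glass0",(455,470)),("glass2",(572,238)),("rest",(381,274)),("lid",(213,460)),("jar",(529,200))):
    x,y=int(u[0]/1.5625),int(u[1]/1.5625);print(n,d[y-18:y+18,x-18:x+18].sum())
st=r.sense();print(st["time"],st["tool_pos"].round(),st["ft_force"].round(1));r.hand_in()
E
```

```text
time: 21.3
tool_pos: [486.8, 72.0, 166.0]
tcp_rot: [179.2, 0.6, 101.4]
ft_force: [0.6, 0.9, 0.3]
finger_gap: 0.2
scene strainer_grip [([240.5, 121.3], 0.91), ([309.7, 212.2], 0.71), ([121.5, 235.9], 0.68), ([360.3, 163.2], 0.19)]
top strainer_grip [([182.1, 287.5], 0.93), ([245.2, 143.4], 0.9), ([366.3, 264.5], 0.49)]
['scene', 'top'] a,y,c,tilt,yaw [ 2.1 -1.6  2.  -1.2 -1.2] 90.4 cost at ideal 101.6
['top'] a,y,c,tilt,yaw [ 1.7 -0.3  0.6 -1.3 -0.6] 44.5 cost at ideal 47.6
['scene'] a,y,c,tilt,yaw [ 3.  -4.1  3.7 -0.2 -2.8] 38.2 cost at ideal 54.0
glass1 0
glass0 0
glass2 0
rest 115
lid 282
jar 0
21.65 [488.  72. 164.] [ 0.4  0.1 -0.8]
the job is handed in; nothing more can be done
```

I pressed the strainer into its cutout, head uphill, moved the arm clear and handed the job in at about 21.7 s. My last checks say it is fully home, but a few of them are weak or disagree.

**How it went:** The tool cannot tilt, so I carried the strainer level and let the sloping pocket pivot it in the grip. Two attempts jammed because it sat about 3–5 mm too far downhill, with its tail on the end of the slot. I let go, nudged the tail uphill with the shut fingers, then pressed along the handle.

**Checks that agree:**
- **Depth and slope:** Pressing the handle at rear, front and tail with about 35 N, each came to a hard stop. The contact heights give a slope of about 25.1°, with the handle top 13.9 mm above the face (14 mm is expected when seated).
- **Position:** The image fit from both cameras put it about 2 mm uphill and 1.6 mm across, with about 1° of tilt and yaw error. The networks' grip points were within 1–2 pixels of the ideal.

**Checks that disagree or are weak:**
- **Scene camera alone:** Its fit gave 4.1 mm across, 3.7 mm too high and 2.8° of yaw. The first two are outside the limits. I put this down to weak constraint from that single view, since the pressing and the top view contradict it.
- **Other objects:** Glasses and jar showed no change in the scene image. Pixels changed around the spoon rest and the lid. I never knowingly touched either and took it to be the arm's shadow or the arm in the way, but I did not confirm that.
- **No final look:** The picture limit was used up, so I did not see the seated strainer myself.

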